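Third hand: press a rack bracket against the jig's sprung stop

ROBOT

A 6-joint arm with a two-finger parallel gripper is mounted at the origin on a cart in front of the work surface, level with it; the furniture and walls round the work are solid. World frame = base frame: x ahead of the robot, y to its left, z up, the work surface at z = 0. Lengths are in m, angles in rad, forces in N, time in s.
With the tool pointing down it reaches from about 0.375 to 0.9 m from the base axis. Payload 3.1 kg.
Tool frame: the origin (TCP) lies between the finger pads; the fingertips stand 25 mm ahead of it and the grasp point (between the pads) lies 6 mm ahead of it; y points along the fingers, x is the direction in which the jaws open and shut, and the axes are right-handed (so a half turn about y gives the same grasp; the last joint's range is limited). The gripper opens to 87 mm and grips with 3 to 60 N. Pads are 19 mm wide; open, the fingers measure 117 mm over their backs; the gripper's body (75 mm by 190 mm) begins 51 mm behind the grasp point.
Start: joints at [-1.28, 0.527, 1.433, -0, 1.181, -0.178], TCP at [0.282, -0.558, 0.225] pointing down, gripper open.
Joint ranges: [-3.08, 3.08], [-0.75, 2.2], [0.22, 2.44], [-1.43, 4.57], [0, 2.65], [-2.85, 2.85]. Speed limits (rad/s): [2.79, 2.79, 3.14, 3.14, 3.14, 3.14].

INTERFACE

Orientations are given as a unit quaternion [x, y, z, w].
In Python, from rig import robot gives the robot as it stands.
- The arm moves only by the tool carry_out, never from a script. Its argument "moves" is a list of rows, each a list of 7 numbers: the opening, from 0 (shut) to 1 (fully open), then the shift along the tool's x, y, z in cm, then the turn, a rotation vector about the tool's x, y, z in rad. In form: [[grip, x, y, z, rx, ry, rz], ...]. A call has 1 to 20 rows; each row is the pose to reach, as a shift and turn from the pose commanded when the call began, along the tool's axes at that moment; what a row does not reach only later rows make up. A row lasts 1/10 s, in which the tool goes at most 50 mm and 8.59 degrees, less where a joint would pass 70% of its speed; a pose out of reach is approached as far as the arm can. A call with a gripper value outside its range is refused whole. The fingers move at their own pace and stop on an object; "force" is the grip in N (left out, the last holds). Time passes only in rows, so rows that repeat a pose let the fingers close. It gives the time, the measured TCP pose, the force and the opening at its end, in the units of the state.
- robot.get_obs(): the state, without advancing time (a new reading comes with each control period).
- robot.camera(name): name is "scene" or "side" or "wrist"; returns the picture (480x640x3 uint8, red, green, blue); there is no depth.
- robot.camera_params(name): a dict with "fx", "fy", "cx", "cy" (pixels), "extrinsics" (4x4, takes a point from camera to world coordinates); the wrist camera has in their place "mount" (4x4, takes a point from camera to tool coordinates, whose origin is the TCP and whose axes are the tool frame's). Camera axes: x right, y down, z forward; pixel columns grow to the right and rows downward; lengths in m; the calibration is good to about 2 mm. The wrist camera is an equidistant fisheye: a pixel r from the principal point sees the ray r / f radians off the axis. A picture is of the moment at which its call begins: read the wrist's pose just before it. camera_params takes no time and is no camera call.
- robot.hand_in(): hands the job in, once; it reports no verdict.
The state is a dict: "time": time; "q": joint angles; "joint_velocities": joint speeds; "joint_torque": joint torques, N m; "position": TCP position; "tool_rot": TCP orientation; "ft_force": force on the tool from outside, world axes, zero at the start; "moment": the same for the moment, N m; "grip_width": finger opening in m.
Only numpy, scipy, OpenCV 4.12 (cv2) and the standard library are available. Lean on these libraries where they do the work, as an engineer would, in place of code of your own. Each camera call takes 0.05 s, during which the arm holds its last target.

TASK

Be my third hand while I screw this rack bracket down: take the shorter of the two T-shaped brackets, lay it flat in the channel of the assembly jig in front of the sprung stop plate, then press it straight along the channel against the plate until the plate's pointer stands midway between the two small pegs (about 6 N), never driving the plate to the end of its travel. Finish while still holding the bracket there with that steady push - do not let go - and leave everything else on the bench where it is.

Things in the scene. Friction and masses are not known exactly. Their poses are not given: they have to be found in the camera images.
- short_bracket_center (a point): Centre (half-way up, 27.5 mm above its underside) of the loose short bracket, bare aluminium, an upside-down T: foot 56 (x) x 40 (y) x 8 mm with four screw holes, on it a central upright web 36 (x) x 10 (y) mm, top 55 mm above the underside. x along the web, z up. Grip the web across y, high up. About 0.12 kg. Either end may face the stop.
- long_bracket_center (a point): The same point of the long bracket, which is not wanted: same section, but foot 84 mm and web 64 mm long. The two brackets may change places.
- jig_bed (a point): Point on the channel floor of the fixed assembly jig (grey base 157 x 84 mm), mid-width, 10 mm above the bench; x along the channel to the stop plate, y across, z up. Two rails, 10 mm high above the floor, leave a channel 48 mm wide from 75 mm behind this point to the stop, open at rear and top. Stop face at rest: 30 mm ahead. A bracket lying flat has its centre 27.5 mm above this point.
- stop_face (a point): Middle of the front face (44 wide x 18 mm high) of the sprung steel stop plate, 10 mm above the channel floor; moves with the plate; axes as jig_bed. Behind it, 62 to 80 mm ahead of jig_bed, stands the spring housing, 33 mm high above the bench.
- stop (a joint): How far the stop plate is pressed in along the jig's +x, m: 0 at rest, hard end at 0.024. Spring 500 N/m, no preload: 0.012 means 6 N. A thin pointer on the plate, over the rail on the +y side, is level with the first peg at 0.007 (3.5 N) and with the second at 0.017 (8.5 N). It springs back when released.
- cabinet_corner (a point): Near upright corner of the tall grey warming cabinet (414 mm high), an obstacle; from it the side wall runs away at 28 degrees left of +x and the door to the right, at 62 degrees right of +x. Keep arm and gripper clear when swinging past, on the robot's side of it.
- cover_box: Small cover glass box, 27 x 27 x 16 mm, blue lid; bystander. Origin at the underside.
- white_box: Small all-white cover glass box, 27 x 27 x 16 mm; bystander. Origin at the underside.
- forceps: Fine steel forceps, 123 mm long and 11 mm high, lying; bystander. Origin at the underside.
- oil_bottle: Small dropper bottle, 31 mm across, 73 mm high, standing; bystander. Origin at the underside.
Mind the look-alikes: they are no part of the job. Of the things that look like the part that bears jig_bed, the larger one is meant. Leave any brown look-alike of the part that bears short_bracket_center alone.

How it is judged:
By the outcome, as a careful person would: the job done as asked, in the order asked, and still so for the second after the job is handed in, while the arm keeps its last pose, push and grip.
It also fails if it takes over 51 s, if anything falls off the work surface, if the arm or the gripper's body presses on something with over 40 N, if the wrist force passes 120 N, or if a joint passes its speed limit or range.

## Working session

There is one attempt and no reset: what is moved stays moved. The work goes in short steps, Python scripts to look and compute and a tool call to move; the robot and the scene stay as the last step left them, time stands still between calls to the robot, and variables do not carry over. Pictures are saved under pics/ and viewed, and the job is handed in when it is done.

Besides the shell and the picture viewer there is one more tool, called after "Call:" as a command line: name --pt "numbers of a row" for each row, then --argument value for the rest. carry_out: Moves the arm, as the interface text tells. Its arguments: {"type":"object","properties":{"moves":{"type":"array"},"force":{"type":"number"}},"required":["moves"]}

```bash
ls; mkdir -p pics; python3 - <<'E'
from rig import robot
import cv2
o=robot.get_obs()
print(o)
for n in("scene","side","wrist"):
    print(n,robot.camera_params(n))
    cv2.imwrite(f"pics/{n}0.png",robot.camera(n)[:,:,::-1])
E
```

```text
pics
{'time': 0.0, 'q': array([-1.28053350e+00,  5.28442373e-01,  1.43386882e+00, -3.82790955e-05,
        1.18139639e+00, -1.78481275e-01]), 'joint_velocities': array([ 0.00011374,  0.00176265,  0.00074487, -0.00195298,  0.00133046,
        0.00031817]), 'joint_torque': array([-1.13148275e-05, -4.40040350e+01, -1.76594067e+01,  6.32911082e-02,
        5.81861415e-02, -1.63769496e-04]), 'position': array([ 0.28217389, -0.55687863,  0.2236969 ]), 'tool_rot': array([-0.60195963,  0.37077524, -0.36964368,  0.60293771]), 'ft_force': array([-0.21508364,  0.02076271, -0.44618523]), 'moment': array([-0.04049347,  0.00905144,  0.00654943]), 'grip_width': 0.08697996823328967}
scene {'fx': 517.8912205789778, 'fy': 517.8912205789778, 'cx': 328.4446630478342, 'cy': 243.77960266297967, 'extrinsics': array([[-0.79699615, -0.34598524,  0.49506701, -0.00942109],
       [-0.60396151,  0.46366485, -0.64826337,  0.83433952],
       [-0.00525561, -0.81566483, -0.57850087,  0.69552106],
       [ 0.        ,  0.        ,  0.        ,  1.        ]])}
side {'fx': 441.7600314553121, 'fy': 441.7600314553121, 
[... 167 characters left out ...]
69e-02,  3.87455149e-01, -9.17812485e-01,
         1.02965581e+00],
       [-1.78425953e-04, -9.21279200e-01, -3.88901791e-01,
         4.92645478e-01],
       [ 0.00000000e+00,  0.00000000e+00,  0.00000000e+00,
         1.00000000e+00]])}
wrist {'fx': 371.64829954431775, 'fy': 371.64829954431775, 'cx': 322.7742418726584, 'cy': 236.95970176285013, 'mount': array([[ 9.99999643e-01, -7.88921603e-04, -3.03506591e-04,
        -9.40850002e-05],
       [ 8.98591034e-05, -2.57805164e-01,  9.66196921e-01,
        -1.60005337e-01],
       [-8.40499190e-04, -9.66196603e-01, -2.57805001e-01,
         6.90290659e-02],
       [ 0.00000000e+00,  0.00000000e+00,  0.00000000e+00,
         1.00000000e+00]])}
```

View pics/scene0.png

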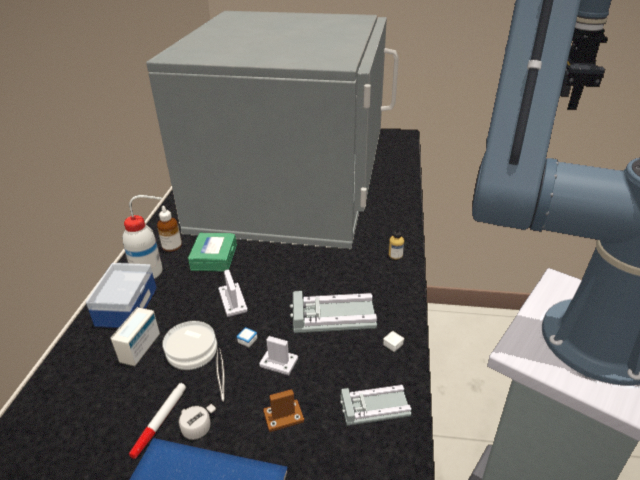

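View pics/side0.png

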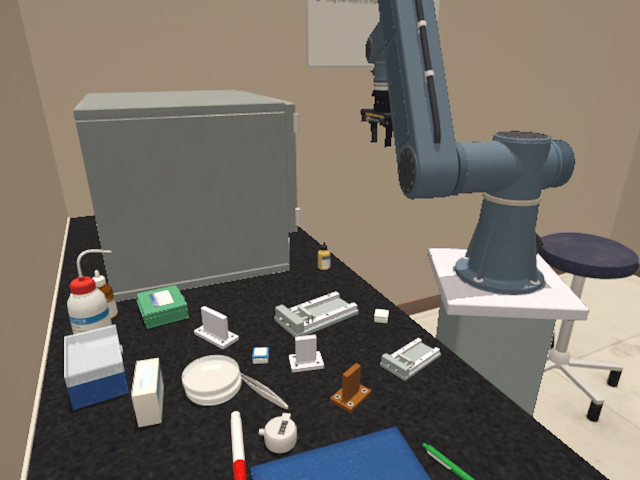

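View pics/wrist0.png

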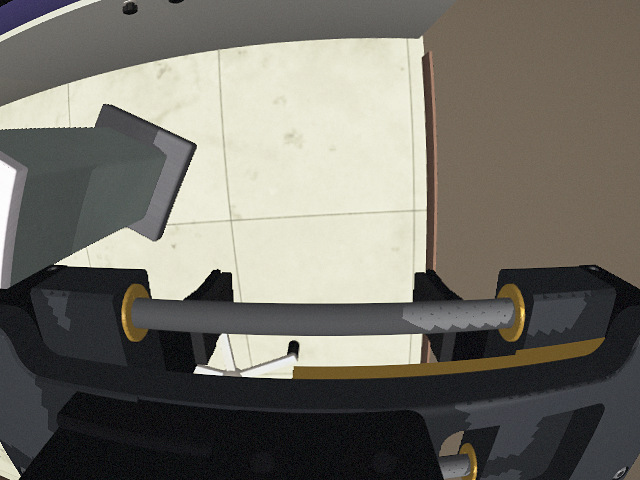

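```bash
cat > h.py <<'E'
import numpy as np,cv2
from scipy.spatial.transform import Rotation as R
from rig import robot
def ray(n,px):
    p=robot.camera_params(n);E=p["extrinsics"]
    d=np.array([(px[0]-p["cx"])/p["fx"],(px[1]-p["cy"])/p["fy"],1])
    return E[:3,3],E[:3,:3]@d
def onz(n,px,z):
    o,d=ray(n,px);return o+d*(z-o[2])/d[2]
def proj(n,P):
    p=robot.camera_params(n);E=p["extrinsics"]
    c=E[:3,:3].T@(np.asarray(P)-E[:3,3]);return np.array([p["fx"]*c[0]/c[2]+p["cx"],p["fy"]*c[1]/c[2]+p["cy"]])
def crop(src,x0,y0,x1,y1,out,k):
    im=cv2.imread(src)[y0:y1,x0:x1];cv2.imwrite(out,cv2.resize(im,None,fx=k,fy=k,interpolation=cv2.INTER_CUBIC))
E
python3 - <<'E'
from h import *
crop("pics/scene0.png",280,280,400,350,"pics/c_jig.png",6)
crop("pics/scene0.png",200,260,310,390,"pics/c_br.png",4.6)
crop("pics/side0.png",180,280,370,390,"pics/c_side.png",4.2)
E
```

```text
(no output)
```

View pics/c_jig.png

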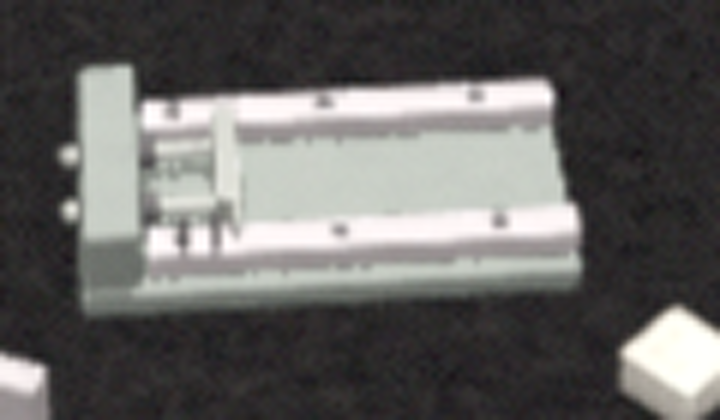

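View pics/c_br.png

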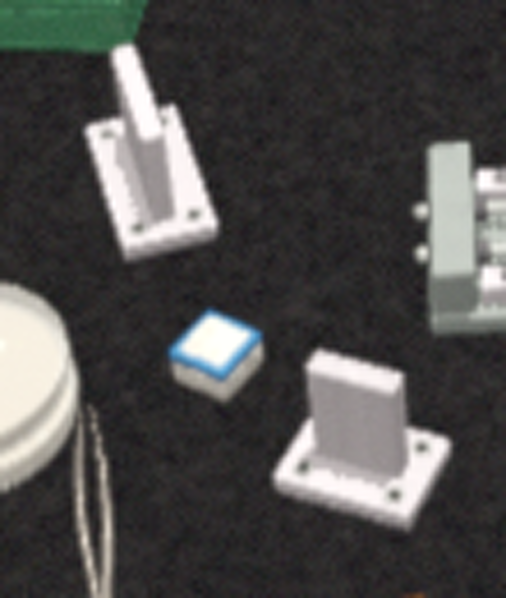

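View pics/c_side.png

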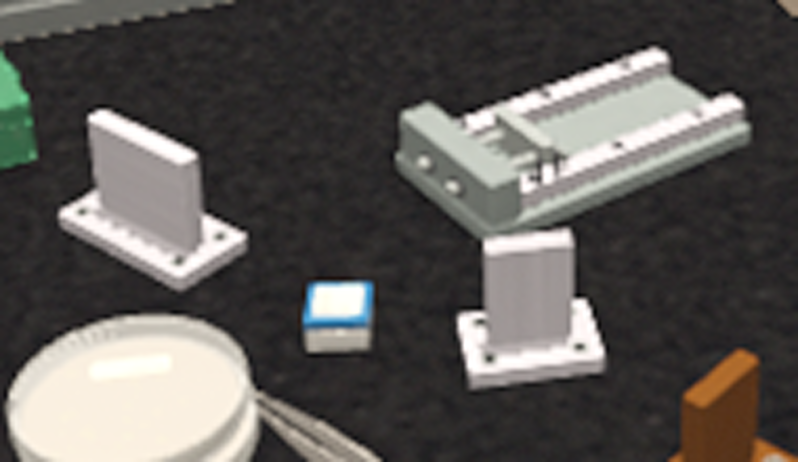

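```bash
python3 - <<'E'
from h import *
def J(x,y):return (280+x/6,280+y/6)
def B(x,y):return (200+x/4.6,260+y/4.6)
def S(x,y):return (180+x/4.2,280+y/4.2)
np.set_printoptions(precision=4,suppress=True)
a=onz("scene",J(85,312),0);b=onz("scene",J(580,286),0)
print("jig base near edge",a,b,np.linalg.norm(a-b),np.degrees(np.arctan2(*(a-b)[1::-1])))
c=onz("scene",J(578,208),.02);d=onz("scene",J(551,80),.02)
print("rail rear outer",c,d,np.linalg.norm(c-d))
# side: base bottom edge points
e=onz("side",S(484,236),0);f=onz("side",S(748,140),0)
print("side near edge",e,f,np.linalg.norm(e-f),np.degrees(np.arctan2(*(e-f)[1::-1])))
g=onz("side",S(398,165),0);print("front edge",g,np.linalg.norm(g-e))
for n,L in(("scene",[B(276,478),B(408,520),B(450,440)]),("side",[S(458,320),S(470,376),S(605,360),S(590,302)])):
    P=[onz(n,p,.008) for p in L];print(n,P,[np.linalg.norm(P[i+1]-P[i]) for i in range(len(P)-1)])
for n,L in(("scene",[B(310,365),B(402,386),B(404,370),B(316,350)]),("side",[S(484,243),S(573,237),S(572,228),S(485,236)])):
    P=[onz(n,p,.055) for p in L];print(n,"web",P,[np.linalg.norm(P[i+1]-P[i]) for i in range(len(P)-1)])
# cabinet corner
print("cab",onz("scene",(353,247),0), onz("side",(292,270),0))
for n,p in(("oil",(397,257)),("white",(393,350)),("small jig",(376,420)),("cover",(247,343))):print(n,onz("scene",p,0))
E
```

```text
jig base near edge [0.4648 0.321  0.    ] [0.3474 0.2187 0.    ] 0.15563006561204976 41.05691307505158
rail rear outer [0.3564 0.2077 0.02  ] [0.3969 0.1614 0.02  ] 0.06154457958061495
side near edge [0.4685 0.3139 0.    ] [0.3476 0.219  0.    ] 0.15374202228584435 38.14494244222011
front edge [ 0.5191  0.2573 -0.    ] 0.0759443197632825
scene [array([0.4568, 0.4212, 0.008 ]), array([0.4039, 0.4067, 0.008 ]), array([0.4166, 0.3674, 0.008 ])] [np.float64(0.054903043893985405), np.float64(0.04137736376123074)]
side [array([0.4692, 0.388 , 0.008 ]), array([0.4588, 0.424 , 0.008 ]), array([0.405 , 0.4091, 0.008 ]), array([0.4145, 0.3706, 0.008 ])] [np.float64(0.0375471471233733), np.float64(0.05576781816091405), np.float64(0.0396762447197394)]
scene web [array([0.4524, 0.4021, 0.055 ]), array([0.4183, 0.3897, 0.055 ]), array([0.423 , 0.3832, 0.055 ]), array([0.4558, 0.3951, 0.055 ])] [np.float64(0.03627485479527206), np.float64(0.008002788359406583), np.float64(0.034948716564306974)]
side web [array([0.4555, 0.3988, 0.055 ]), array([0.4198, 0.3914, 0.055 ]), array([0.4208, 0.385 , 0.055 ]), array([0.4558, 0.3938, 0.055 ])] [np.float64(0.03652889631964699), np.float64(0.006484039611464982), np.float64(0.036125793933088284)]
cab [0.5328 0.0314 0.    ] [0.5173 0.0229 0.    ]
oil [0.4319 0.0039 0.    ]
white [0.2932 0.2488 0.    ]
small jig [0.2376 0.391  0.    ]
cover [ 0.5157  0.3942 -0.    ]
```

```bash
cat >> h.py <<'E'
np.set_printoptions(precision=4,suppress=True)
def plan(p,Rt=None,pose=None):
    o=robot.get_obs() if pose is None else pose
    R0=R.from_quat(o["tool_rot"]);
    d=R0.inv().apply(np.asarray(p)-o["position"])*100
    rv=np.zeros(3) if Rt is None else (R0.inv()*Rt).as_rotvec()
    return d,rv
def down(a):  # tool y down, tool x at azimuth a
    x=np.array([np.cos(a),np.sin(a),0]);y=np.array([0,0,-1.]);return R.from_matrix(np.column_stack([x,y,np.cross(x,y)]))
E
python3 - <<'E'
from h import *
o=robot.get_obs();print(R.from_quat(o["tool_rot"]).as_matrix())
m=R.from_quat(o["tool_rot"]).as_matrix();print(np.degrees(np.arctan2(m[1,0],m[0,0])))
print("cam in world offset", m@robot.camera_params("wrist")["mount"][:3,:3][:,2])
for nm,p in(("A",(.33,-.30,.225)),("B",(.36,-.1,.225)),("C",(.36,.15,.225)),("D",(.40,.30,.225))):
    for a in (105.5,-74.5):print(nm,np.linalg.norm(p[:2]),a,*plan(p,down(np.radians(a))))
E
```

```text
[[ 0.4518 -0.0005  0.8921]
 [-0.8921  0.0016  0.4518]
 [-0.0017 -1.      0.0003]]
-63.1377142426745
cam in world offset [-0.2306 -0.1147 -0.9663]
A 0.4459820624195552 105.5 [-20.7708  -0.0727  15.8714] [-0.0025 -2.9433  0.0002]
A 0.4459820624195552 -74.5 [-20.7708  -0.0727  15.8714] [-0.0001  0.1983 -0.0017]
B 0.3736308338453881 105.5 [-37.2571  -0.0417  27.5846] [-0.0025 -2.9433  0.0002]
B 0.3736308338453881 -74.5 [-37.2571  -0.0417  27.5846] [-0.0001  0.1983 -0.0017]
C 0.38999999999999996 105.5 [-59.5594  -0.0012  38.8808] [-0.0025 -2.9433  0.0002]
C 0.38999999999999996 -74.5 [-59.5594  -0.0012  38.8808] [-0.0001  0.1983 -0.0017]
D 0.5 105.5 [-71.1335   0.0212  49.2269] [-0.0025 -2.9433  0.0002]
D 0.5 -74.5 [-71.1335   0.0212  49.2269] [-0.0001  0.1983 -0.0017]
```

```bash
python3 - <<'E'
from h import *
for p in((.375,-.05,.225),(.372,.10,.225),(.41,.33,.225)):
    print(*plan(p,down(np.radians(-74.5))))
E
```

```text
[-41.0398  -0.0343  31.182 ] [-0.0001  0.1983 -0.0017]
[-54.5568  -0.0099  37.6921] [-0.0001  0.1983 -0.0017]
[-73.3579   0.0256  51.4745] [-0.0001  0.1983 -0.0017]
```

Call:
carry_out --pt "1 -20 0 15.2 0 0.1 0" --pt "1 -20 0 15.2 0 0.1 0" --pt "1 -20 0 15.2 0 0.1 0" --pt "1 -20 0 15.2 0 0.1 0" --pt "1 -20 0 15.2 0 0.1 0" --pt "1 -41 0 31.2 0 0.2 0" --pt "1 -41 0 31.2 0 0.2 0" --pt "1 -41 0 31.2 0 0.2 0" --pt "1 -41 0 31.2 0 0.2 0" --pt "1 -41 0 31.2 0 0.2 0" --pt "1 -41 0 31.2 0 0.2 0" --pt "1 -41 0 31.2 0 0.2 0"

```text
time: 1.35
position: [0.375, -0.0485, 0.2246]
tool_rot: [-0.564, 0.427, -0.427, 0.564]
ft_force: [0.2, -0.3, -0.3]
grip_width: 0.0869
```

```bash
python3 - <<'E'
from h import *
cv2.imwrite("pics/scene1.png",robot.camera("scene")[:,:,::-1])
for p in((.372,.09,.225),(.41,.33,.225),(.437,.397,.225)):
    print(*plan(p,down(np.radians(-74.5))))
E
```

```text
[-13.5765  -0.0367   3.432 ] [0.0001 0.0016 0.0004]
[-35.6721  -0.0462  13.5427] [0.0001 0.0016 0.0004]
[-41.3998  -0.0488  17.9442] [0.0001 0.0016 0.0004]
```

View pics/scene1.png

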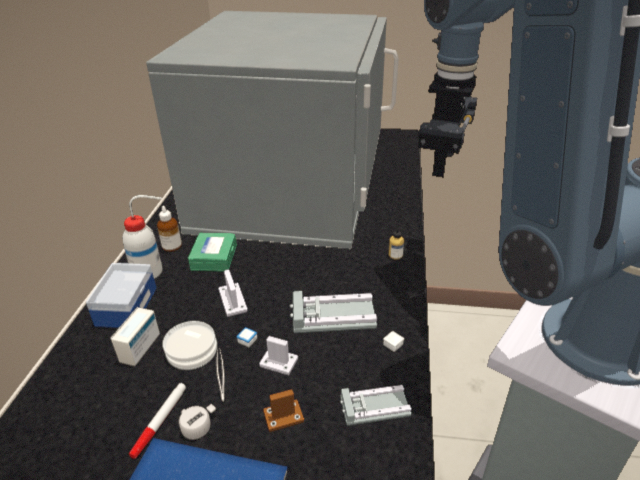

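Call:
carry_out --pt "1 -13.6 0 3.4 0 0 0" --pt "1 -13.6 0 3.4 0 0 0" --pt "1 -13.6 0 3.4 0 0 0" --pt "1 -24 0 8.2 0 0 0" --pt "1 -24 0 8.2 0 0 0" --pt "1 -24 0 8.2 0 0 0" --pt "1 -35.7 0 13.5 0 0 0" --pt "1 -35.7 0 13.5 0 0 0" --pt "1 -35.7 0 13.5 0 0 0" --pt "1 -35.7 0 13.5 0 0 0" --pt "1 -35.7 0 13.5 0 0 0"

```text
time: 2.5
position: [0.4115, 0.3282, 0.2241]
tool_rot: [0.563, -0.429, 0.429, -0.562]
ft_force: [0.5, -0.2, -0.5]
grip_width: 0.0869
```

```bash
cat >> h.py <<'E'
def wrist(out):
    o=robot.get_obs();im=robot.camera("wrist");cv2.imwrite(out,im[:,:,::-1])
    np.savez(out+".npz",p=o["position"],q=o["tool_rot"]);return o
def wray(out,px):
    z=np.load(out+".npz");M=np.eye(4);M[:3,:3]=R.from_quat(z["q"]).as_matrix();M[:3,3]=z["p"]
    c=robot.camera_params("wrist");E=M@c["mount"]
    u=np.array([px[0]-c["cx"],px[1]-c["cy"]])/c["fx"];r=np.linalg.norm(u)
    d=np.array([*(u/r*np.sin(r)),np.cos(r)]) if r>0 else np.array([0,0,1.])
    return E[:3,3],E[:3,:3]@d
def wonz(out,px,z):
    o,d=wray(out,px);return o+d*(z-o[2])/d[2]
def wproj(out,P):
    z=np.load(out+".npz");M=np.eye(4);M[:3,:3]=R.from_quat(z["q"]).as_matrix();M[:3,3]=z["p"]
    c=robot.camera_params("wrist");E=M@c["mount"]
    v=E[:3,:3].T@(np.asarray(P)-E[:3,3]);n=np.hypot(v[0],v[1]);r=np.arctan2(n,v[2])*c["fx"]
    return np.array([c["cx"]+r*v[0]/n,c["cy"]+r*v[1]/n])
E
python3 - <<'E'
from h import *
print(wrist("pics/w1.png")["position"])
E
```

```text
[0.4115 0.3282 0.2241]
```

View pics/w1.png

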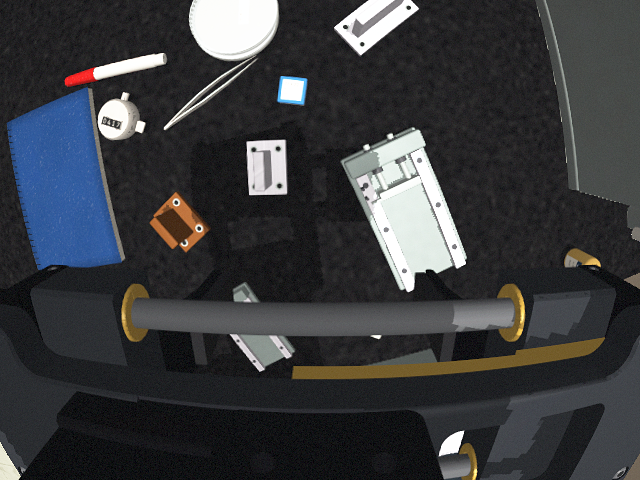

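```bash
python3 - <<'E'
from h import *
crop("pics/w1.png",330,120,480,300,"pics/c_w1j.png",3.3)
crop("pics/w1.png",235,130,300,205,"pics/c_w1b.png",7)
E
```

```text
(no output)
```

View pics/c_w1j.png

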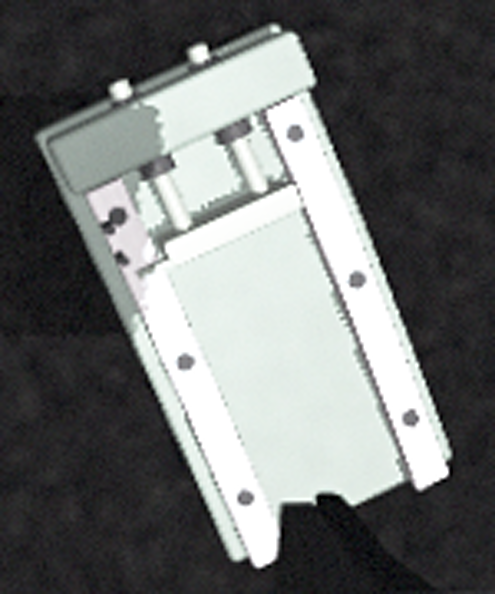

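View pics/c_w1b.png

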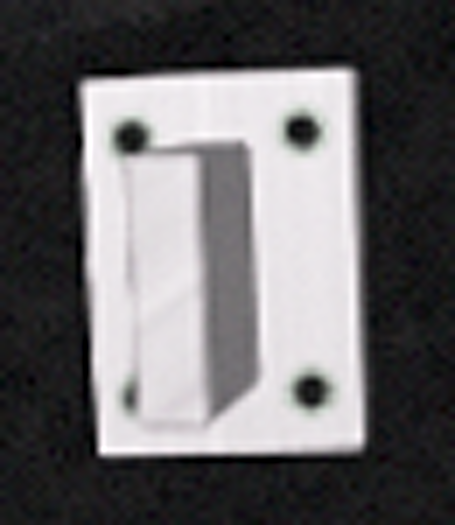

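```bash
python3 - <<'E'
from h import *
def J(x,y):return (330+x/3.3,120+y/3.3)
def B(x,y):return (235+x/7,130+y/7)
w="pics/w1.png"
F=np.array([wonz(w,B(*p),.008) for p in((82,80),(356,70),(364,450),(100,455))]);T=np.array([wonz(w,B(*p),.055) for p in((130,152),(205,152),(208,425),(140,425))])
for Q in(F,T):
    e=np.roll(Q,-1,0)-Q;print(Q.mean(0),np.linalg.norm(e,axis=1),np.degrees(np.arctan2(e[:,1],e[:,0])))
lo=[wonz(w,J(*p),.02) for p in((88,190),(245,560))]
ri=[wonz(w,J(*p),.02) for p in((300,95),(450,467))]
rin=[wonz(w,J(*p),.02) for p in((267,112),(412,485))]
for L in(lo,ri,rin):
    d=L[0]-L[1];print(L,np.linalg.norm(d),np.degrees(np.arctan2(d[1],d[0])))
# stop plate top front edge z=.01+.019
s=[wonz(w,J(*p),.029) for p in((172,265),(300,207))];print("stop",s,np.linalg.norm(s[0]-s[1]))
rr=[wonz(w,J(*p),.02) for p in((262,567),(450,470),(415,490))];print("rear",rr)
h=[wonz(w,J(*p),.033) for p in((75,195),(315,82),(48,140),(290,32))];print("housing",h)
E
```

```text
[0.4364 0.3935 0.008 ] [0.0401 0.0555 0.0394 0.0554] [ -74.0892 -164.2363  105.7531   16.5191]
[0.4369 0.3936 0.055 ] [0.0097 0.0351 0.0089 0.0352] [ -76.1737 -165.3345  104.5067   15.9278]
[array([0.4514, 0.3042, 0.02  ]), array([0.3506, 0.22  , 0.02  ])] 0.1313419161979195 39.91899593633721
[array([0.4974, 0.2504, 0.02  ]), array([0.3989, 0.1621, 0.02  ])] 0.13231724588349095 41.83942555616773
[array([0.4894, 0.2587, 0.02  ]), array([0.3896, 0.1731, 0.02  ])] 0.13151067904519528 40.63229307442609
stop [array([0.4376, 0.275 , 0.029 ]), array([0.4651, 0.2428, 0.029 ])] 0.04243573724186652
rear [array([0.3497, 0.2135, 0.02  ]), array([0.3979, 0.1617, 0.02  ]), array([0.3882, 0.1714, 0.02  ])]
housing [array([0.4499, 0.309 , 0.033 ]), array([0.5018, 0.2505, 0.033 ]), array([0.4631, 0.3208, 0.033 ]), array([0.5135, 0.2619, 0.033 ])]
```

```bash
cat >> h.py <<'E'
def overlay(src,cam,c,yaw,out,box,k,s=0.,wname=None,col=(0,0,255)):
    im=cv2.imread(src);x0,y0,x1,y1=box
    im=cv2.resize(im[y0:y1,x0:x1],None,fx=k,fy=k,interpolation=cv2.INTER_CUBIC)
    Rz=R.from_euler("z",yaw,degrees=True)
    def P(l):
        w=Rz.apply(np.array(l)/1000.)+np.array([c[0],c[1],.01])
        p=wproj(wname,w) if wname else proj(cam,w)
        return tuple(int(round(v)) for v in ((p[0]-x0+.5)*k-.5,(p[1]-y0+.5)*k-.5))
    def poly(L):
        for a,b in zip(L,L[1:]):cv2.line(im,P(a),P(b),col,1,cv2.LINE_AA)
    rect=lambda a,b,w,z:[(a,-w,z),(b,-w,z),(b,w,z),(a,w,z),(a,-w,z)]
    poly(rect(-77,80,42,-10));poly(rect(-77,80,42,0))
    poly([(-75,24,10),(62,24,10)]);poly([(-75,-24,10),(62,-24,10)])
    poly([(30+s,-22,19),(30+s,22,19)])
    poly(rect(62,80,42,23))
    cv2.imwrite(out,im)
E
cat > ov.py <<'E'
from h import *
import sys
x,y,a=map(float,sys.argv[1:4]);t=sys.argv[4]
overlay("pics/scene0.png","scene",(x,y),a,f"pics/o{t}s.png",(280,280,400,350),6)
overlay("pics/side0.png","side",(x,y),a,f"pics/o{t}d.png",(265,285,365,345),6)
overlay("pics/w1.png","",(x,y),a,f"pics/o{t}w.png",(330,120,480,300),3.3,wname="pics/w1.png")
ims=[cv2.imread(f"pics/o{t}{q}.png") for q in "sdw"]
W=800;can=np.zeros((600,800,3),np.uint8)
a,b,c=ims;a=cv2.resize(a,(400,int(400*a.shape[0]/a.shape[1])));b=cv2.resize(b,(400,int(400*b.shape[0]/b.shape[1])));c=cv2.resize(c,(400,int(400*c.shape[0]/c.shape[1])))
can[:a.shape[0],:400]=a;can[300:300+b.shape[0],:400]=b;can[:c.shape[0],400:]=c
cv2.imwrite(f"pics/o{t}.png",can)
E
python3 ov.py .4287 .2394 40.5 1
```

```text
(no output)
```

View pics/o1.png

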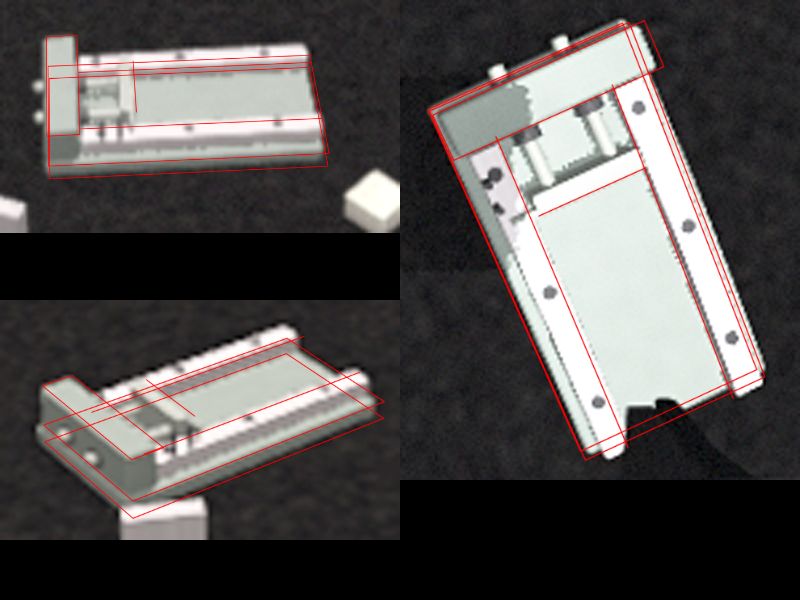

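View pics/o1s.png

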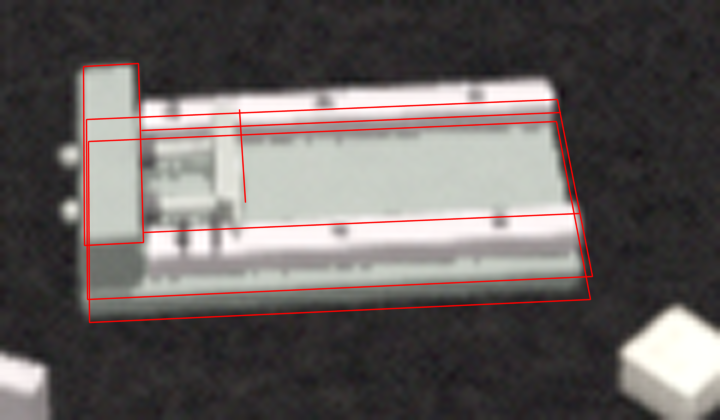

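View pics/o1w.png

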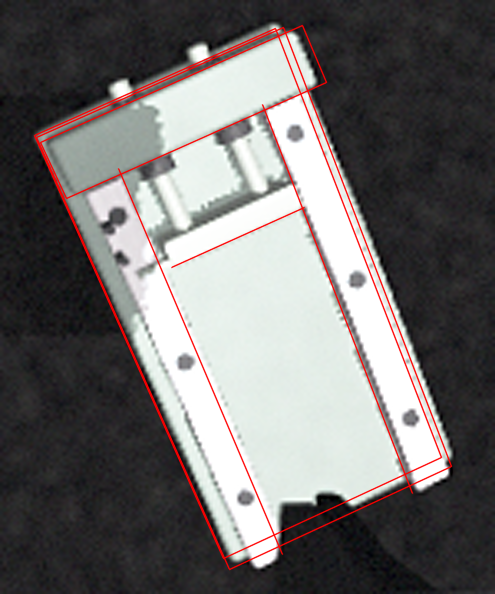

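```bash
python3 - <<'E'
from h import *
for z in(.13,.048):
    print(*plan((.4366,.3943,z),down(np.radians(-74.4))))
E
```

```text
[-5.7694  9.401   4.2297] [ 0.0016 -0.005   0.001 ]
[-5.7773 17.601   4.2425] [ 0.0016 -0.005   0.001 ]
```

Call:
carry_out --pt "0.45 -5.8 4 4.2 0 0 0" --pt "0.45 -5.8 9.4 4.2 0 0 0" --pt "0.45 -5.8 9.4 4.2 0 0 0" --pt "0.45 -5.8 9.4 4.2 0 0 0" --pt "0.45 -5.8 9.4 4.2 0 0 0" --pt "0.45 -5.8 9.4 4.2 0 0 0"

```text
time: 3.15
position: [0.437, 0.3955, 0.1324]
tool_rot: [-0.561, 0.429, -0.429, 0.563]
ft_force: [0.6, 0.1, -0.5]
grip_width: 0.047
```

```bash
python3 - <<'E'
from h import *
o=wrist("pics/w2.png");print(o["position"],o["grip_width"])
print(*plan((.4366,.3943,.048),down(np.radians(-74.4))))
E
```

```text
[0.437  0.3955 0.1324] 0.04697763107144594
[ 0.1357  8.4623 -0.1008] [-0.0029 -0.0047 -0.0007]
```

View pics/w2.png

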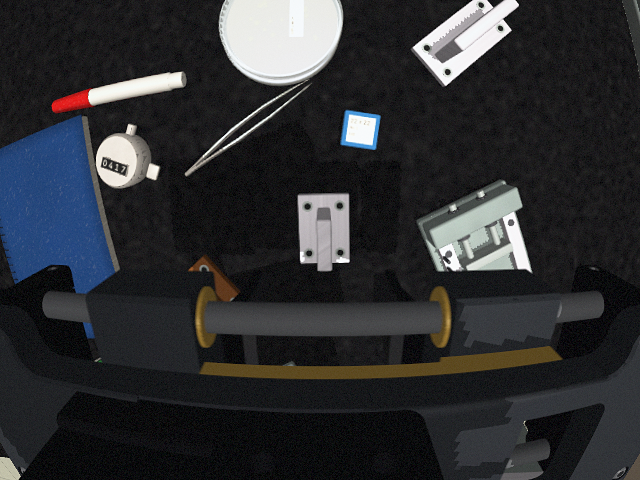

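```bash
python3 - <<'E'
from h import *
w="pics/w2.png"
F=np.array([wonz(w,p,.008) for p in((298,194.5),(349,194),(350,264),(299.5,265.5))])
e=np.roll(F,-1,0)-F;print(F.mean(0),np.linalg.norm(e,axis=1),np.degrees(np.arctan2(e[:,1],e[:,0])))
print(*plan((*F.mean(0)[:2],.048)))
E
```

```text
[0.4362 0.3941 0.008 ] [0.0394 0.057  0.041  0.0579] [ -74.1558 -162.9373  107.0559   15.538 ]
[ 0.1423  8.4622 -0.1465] [0. 0. 0.]
```

Call:
carry_out --pt "0.45 0.1 4 -0.1 0 0 0" --pt "0.45 0.1 7 -0.1 0 0 0" --pt "0.45 0.1 8.4 -0.1 0 0 0" --pt "0.45 0.1 8.4 -0.1 0 0 0" --pt "0.45 0.1 8.4 -0.1 0 0 0" --pt "0 0.1 8.4 -0.1 0 0 0" --pt "0 0.1 8.4 -0.1 0 0 0" --pt "0 0.1 8.4 -0.1 0 0 0" --pt "0 0.1 8.4 -0.1 0 0 0" --pt "0 0.1 8.4 -0.1 0 0 0" --pt "0 0.1 8.4 -0.1 0 0 0" --pt "0 0.1 8.4 -0.1 0 0 0" --force 30

```text
time: 4.4
position: [0.4354, 0.395, 0.0469]
tool_rot: [-0.562, 0.428, -0.429, 0.563]
ft_force: [-0.3, -2.1, 2.5]
grip_width: 0.0097
```

Call:
carry_out --pt "0 0 -2 0 0 0 0" --pt "0 0 -7 0 0 0 0" --pt "0 0 -7 0 0 0 0" --pt "0 0 -7 0 0 0 0"

```text
time: 4.8
position: [0.4357, 0.3955, 0.1176]
tool_rot: [-0.562, 0.428, -0.429, 0.563]
ft_force: [-0.1, 0.5, -2.5]
grip_width: 0.0097
```

```bash
python3 - <<'E'
from h import *
o=wrist("pics/w3.png");print(o["position"],o["grip_width"],o["ft_force"])
cv2.imwrite("pics/side3.png",robot.camera("side")[:,:,::-1])
crop("pics/side3.png",200,200,420,365,"pics/c_side3.png",3.5)
a=np.radians(40.5);d=np.array([np.cos(a),np.sin(a)])
c=np.array([.4297,.2383])-d*.045
print(c,*plan((*c,.117),down(a-np.pi/2)))
E
```

```text
[0.4357 0.3955 0.1176] 0.009705486831569013 [-0.0589  0.5014 -2.528 ]
[0.3955 0.2091] [16.8433 -0.1153 -8.6399] [ 0.003  -0.4381  0.0001]
```

View pics/w3.png

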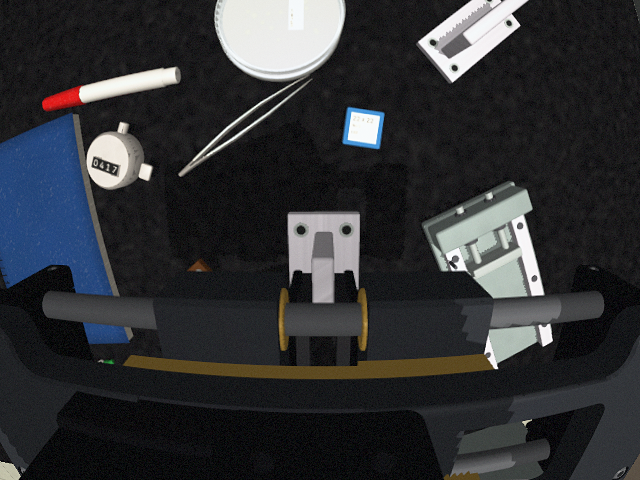

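View pics/c_side3.png

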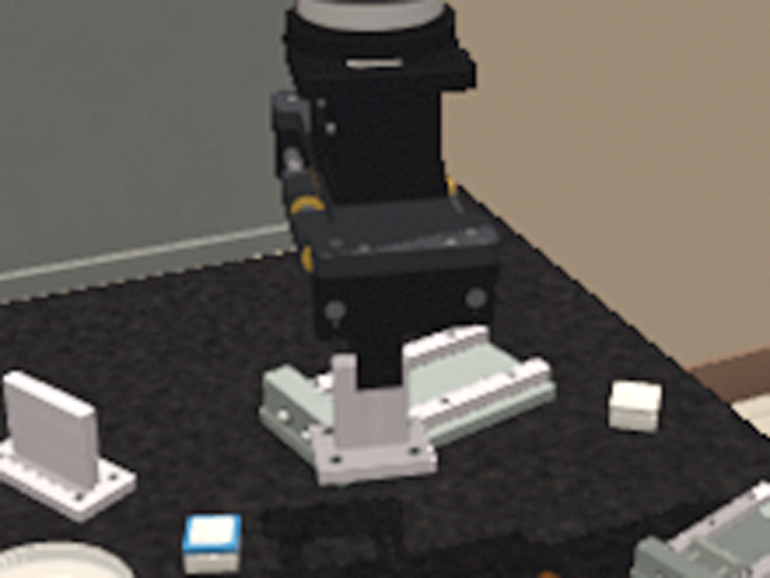

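```bash
python3 - <<'E'
from h import *
w="pics/w3.png";o=np.load(w+".npz");Rt=R.from_quat(o["q"])
for p in((288,213),(359,212.5),(301,230),(346,230)):
    P=wonz(w,p,.0786);print(p,Rt.inv().apply(P-o["p"])*1000)
for p in((314,258),(333.5,258)):
    P=wonz(w,p,.1256);print(p,Rt.inv().apply(P-o["p"])*1000)
a=np.radians(40.5);d=np.array([np.cos(a),np.sin(a)])
c=np.array([.4297,.2383])-d*.022
print(c,*plan((*c,.117),down(a-np.pi/2)))
E
```

```text
(288, 213) [-18.943   39.0487  29.5057]
(359, 212.5) [19.9096 39.02   29.7601]
(301, 230) [-11.9438  39.0218  19.9133]
(346, 230) [12.9056 39.003  19.8967]
(314, 258) [-3.705  -7.9864 19.0991]
(333.5, 258) [ 4.6877 -7.9928 19.0928]
[0.413 0.224] [15.8677 -0.1221 -6.5571] [ 0.003  -0.4381  0.0001]
```

Call:
carry_out --pt "0 4 0 -1.6 0 -0.11 0" --pt "0 8 0 -3.2 0 -0.22 0" --pt "0 12 0 -4.9 0 -0.33 0" --pt "0 15.9 0 -6.5 0 -0.438 0" --pt "0 15.9 0 -6.5 0 -0.438 0" --pt "0 15.9 0 -6.5 0 -0.438 0" --pt "0 15.9 0 -6.5 0 -0.438 0"

```text
time: 5.6
position: [0.415, 0.2251, 0.116]
tool_rot: [0.642, -0.296, 0.296, -0.642]
ft_force: [-0.1, 0.0, -1.1]
grip_width: 0.0098
```

```bash
python3 - <<'E'
from h import *
o=wrist("pics/w4.png");print(o["position"],R.from_quat(o["tool_rot"]).as_matrix())
E
```

```text
[0.415  0.2251 0.116 ] [[ 0.649  -0.0005  0.7608]
 [-0.7608  0.0001  0.649 ]
 [-0.0005 -1.     -0.0003]]
```

View pics/w4.png

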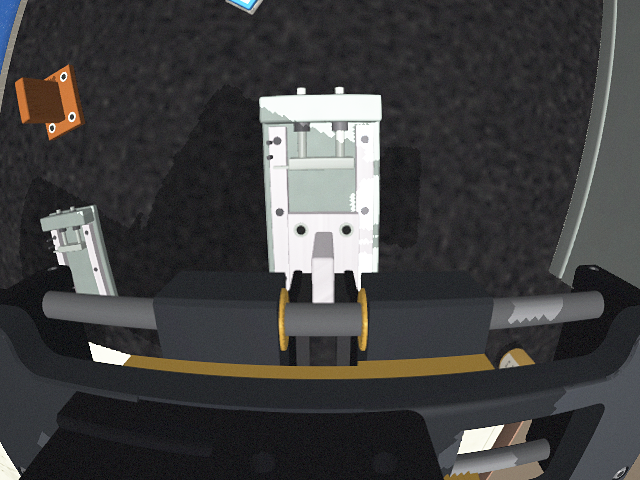

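```bash
python3 - <<'E'
from h import *
crop("pics/w4.png",250,80,395,275,"pics/c_w4.png",3)
E
```

```text
(no output)
```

View pics/c_w4.png

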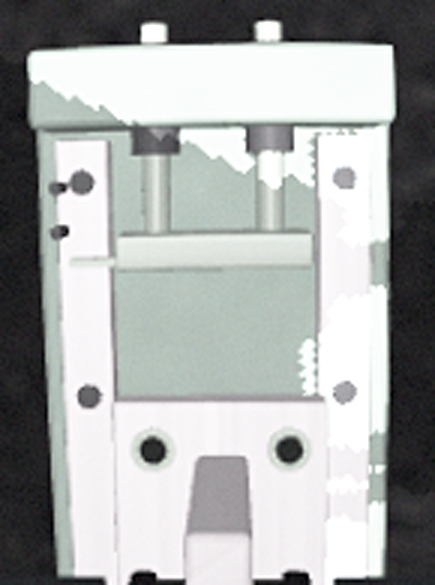

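```bash
cat >> h.py <<'E'
def wt(w,px,z):
    o=np.load(w+".npz");return R.from_quat(o["q"]).inv().apply(wonz(w,px,z)-o["p"])*1000
E
python3 - <<'E'
from h import *
w="pics/w4.png"
J=lambda x,y:(250+x/3-.33,80+y/3-.33)
for n,p,z in(("plateL",(119,266),.029),("plateR",(312,264),.029),("plateLback",(118,236),.029),("railL",(109,150),.02),("railL",(115,395),.02),("railR",(317,150),.02),("railR",(318,300),.02),("hous",(36,124),.033),("hous",(390,121),.033),("peg1",(61,232),.028),("peg2",(58,188),.028),("ptr",(75,262),.029),("footL",(115,402),.077),("footR",(325,399),.077)):
    print(n,wt(w,J(*p),z))
E
```

```text
plateL [-22.6419  87.0403  50.3947]
plateR [20.1006 87.0207 50.7901]
plateLback [-22.781   87.0382  57.089 ]
railL [-25.4715  96.0331  76.5057]
railL [-24.903   96.0515  19.4399]
railR [21.7838 96.0115 76.4134]
railR [22.329  96.0226 41.7813]
hous [-40.1045  83.0379  82.2722]
hous [36.5316 83.0027 82.774 ]
peg1 [-35.6289  88.0437  58.1575]
peg2 [-36.1486  88.0407  68.035 ]
ptr [-32.4642  87.0445  51.4312]
footL [-19.4544  39.0458  29.1885]
footR [18.8581 39.0281 29.7223]
```

Call:
carry_out --pt "0 -0.12 2.5 0 0 0 0" --pt "0 -0.12 5 0 0 0 0" --pt "0 -0.12 5.2 0 0 0 0" --pt "0 -0.12 5.2 0 0 0 0" --pt "0 -0.12 5.2 0 0 0 0"

```text
time: 6.15
position: [0.4146, 0.2261, 0.0653]
tool_rot: [-0.642, 0.295, -0.296, 0.643]
ft_force: [1.0, 0.4, -2.3]
grip_width: 0.0095
```

```bash
python3 - <<'E'
from h import *
o=wrist("pics/w5.png");print(o["position"],o["ft_force"],o["grip_width"])
crop("pics/w5.png",240,80,405,275,"pics/c_w5.png",3)
cv2.imwrite("pics/side5.png",robot.camera("side")[:,:,::-1])
crop("pics/side5.png",230,210,400,360,"pics/c_side5.png",4)
E
```

```text
[0.4146 0.2261 0.0653] [ 1.0386  0.4289 -2.3019] 0.009464299349179743
```

View pics/c_w5.png

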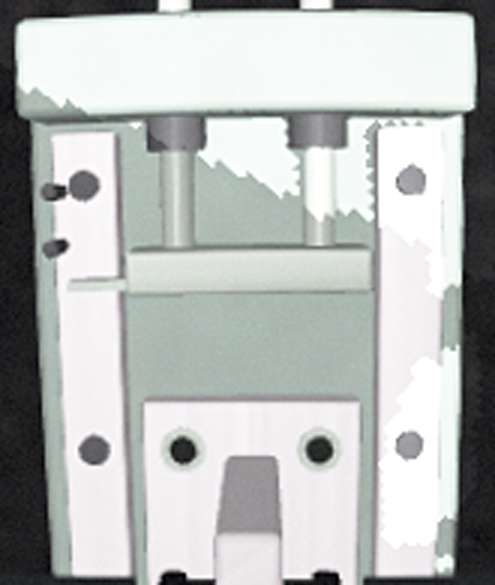

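View pics/c_side5.png

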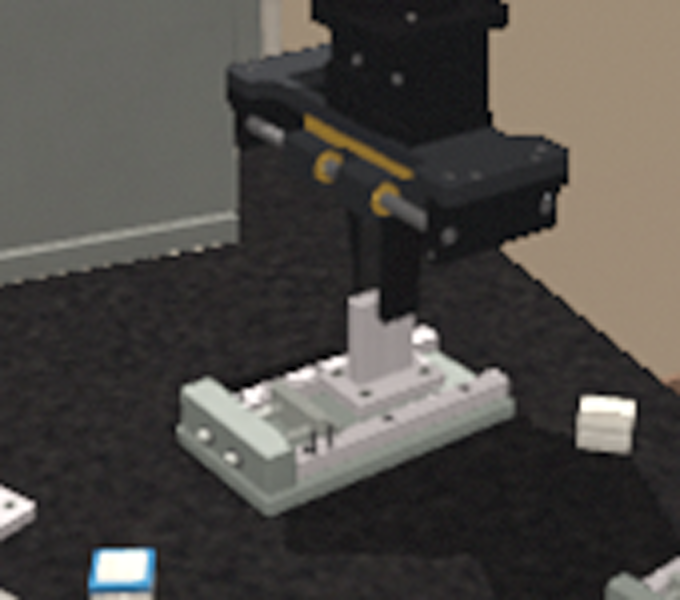

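Call:
carry_out --pt "0 0 0.4 0 0 0 0" --pt "0 0 0.6 0 0 0 0" --pt "0 0 0.75 0 0 0 0" --pt "0 0 0.75 0 0 0 0" --pt "0 0 0.75 0 0 0 0" --pt "0 0 0.75 0 0 0 0"

```text
time: 6.85
position: [0.414, 0.2254, 0.0572]
tool_rot: [-0.642, 0.296, -0.296, 0.642]
ft_force: [-0.1, -0.5, -1.1]
grip_width: 0.0093
```

Call:
carry_out --pt "0 0 0.05 0 0 0 0" --pt "0 0 0.05 0 0 0 0" --pt "0 0 0.05 0 0 0 0"

```text
time: 7.15
position: [0.4141, 0.2254, 0.0568]
tool_rot: [-0.642, 0.296, -0.296, 0.642]
ft_force: [0.5, -0.3, 2.2]
grip_width: 0.0097
```

```bash
python3 - <<'E'
from h import *
o=robot.get_obs();print(o["position"],o["ft_force"],o["moment"])
cv2.imwrite("pics/side6.png",robot.camera("side")[:,:,::-1])
crop("pics/side6.png",270,270,370,345,"pics/c_side6.png",8)
print(robot.get_obs()["ft_force"])
E
```

```text
[0.4141 0.2254 0.0568] [ 0.5453 -0.2848  2.182 ] [-0.1966  0.0139 -0.0401]
[ 0.4101 -1.1537  1.9738]
```

View pics/c_side6.png

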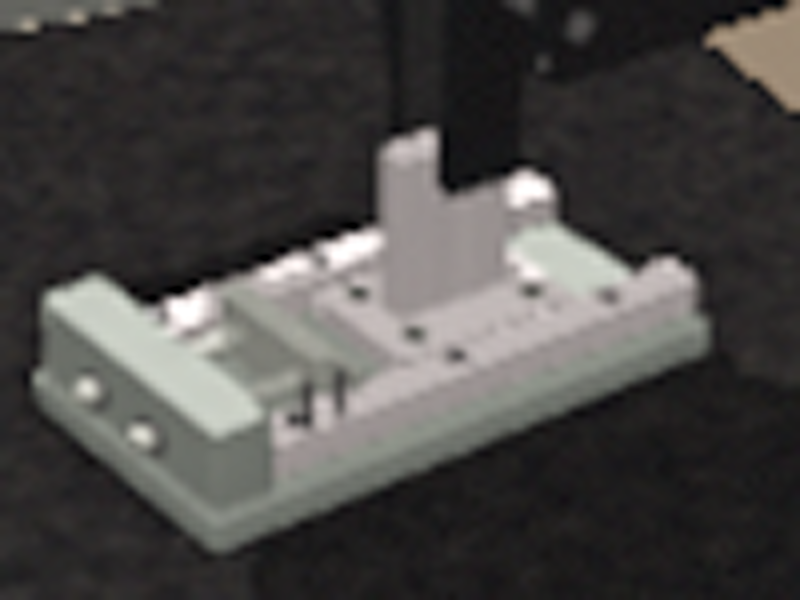

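Call:
carry_out --pt "0 0 0 0.4 0 0 0" --pt "0 0 0 0.8 0 0 0" --pt "0 0 0 1.2 0 0 0" --pt "0 0 0 1.6 0 0 0" --pt "0 0 0 1.6 0 0 0" --pt "0 0 0 1.6 0 0 0"

```text
time: 7.8
position: [0.4261, 0.2359, 0.0567]
tool_rot: [0.642, -0.296, 0.296, -0.642]
ft_force: [-1.3, -1.6, 4.0]
grip_width: 0.0094
```

```bash
python3 - <<'E'
from h import *
o=wrist("pics/w7.png");print(o["position"],o["ft_force"],o["grip_width"],R.from_quat(o["tool_rot"]).inv().apply(o["ft_force"]))
crop("pics/w7.png",240,80,405,275,"pics/c_w7.png",3)
E
```

```text
[0.4261 0.2359 0.0567] [-1.3184 -1.6254  4.0418] 0.00943077079438379 [ 0.3792 -4.0416 -2.0585]
```

View pics/c_w7.png

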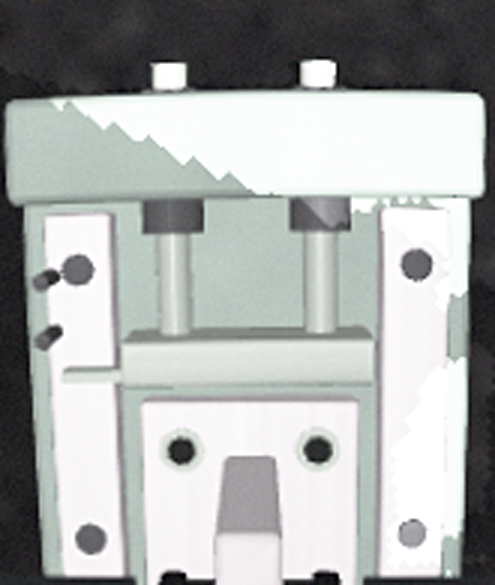

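Call:
carry_out --pt "0 0 0 0.3 0 0 0" --pt "0 0 0 0.6 0 0 0" --pt "0 0 0 0.9 0 0 0" --pt "0 0 0 1.2 0 0 0" --pt "0 0 0 1.2 0 0 0" --pt "0 0 0 1.2 0 0 0"

```text
time: 8.45
position: [0.4318, 0.2418, 0.057]
tool_rot: [0.645, -0.297, 0.294, -0.64]
ft_force: [-5.4, -6.8, 12.0]
grip_width: 0.0097
```

```bash
python3 - <<'E'
from h import *
o=wrist("pics/w8.png");print(o["position"],o["ft_force"],o["grip_width"],R.from_quat(o["tool_rot"]).inv().apply(o["ft_force"]))
crop("pics/w8.png",240,80,405,275,"pics/c_w8.png",3)
E
```

```text
[0.4318 0.2418 0.057 ] [-5.3772 -6.7947 11.9521] 0.009745757207914112 [  1.6404 -11.8877  -8.598 ]
```

View pics/c_w8.png

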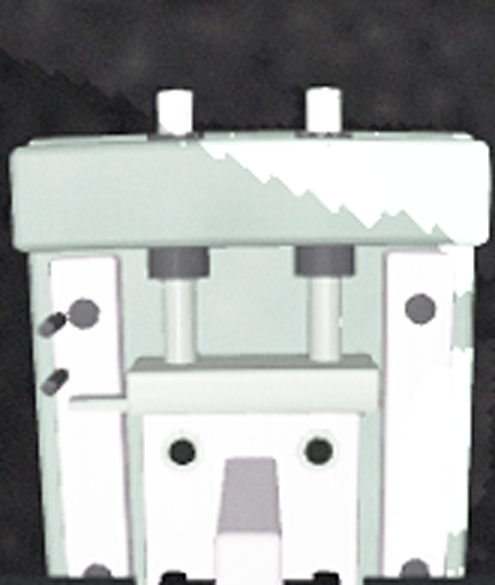

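```bash
python3 - <<'E'
from h import *
o=robot.get_obs();m=R.from_quat(o["tool_rot"]).as_matrix();print(m, m[:,1]); 
print("tip lean fwd(+)/back(-) rad",m[:,1]@np.array([np.cos(.7069),np.sin(.7069),0]),"side",m[:,1]@np.array([-np.sin(.7069),np.cos(.7069),0]))
print(o["q"],o["ft_force"],o["moment"])
w="pics/w8.png";J=lambda x,y:(240+x/3-.33,80+y/3-.33)
for n,p,z in (("ptr",(90,400),.029),("peg1",(62,375),.028),("peg2",(58,317),.028),("housL",(50,247),.033),("plateR",(378,410),.029),("footL",(143,415),.018),("footR",(358,414),.018)):
    print(n,wt(w,J(*p),z))
E
```

```text
[[ 0.6504 -0.0072  0.7596]
 [-0.7596 -0.0037  0.6504]
 [-0.0019 -1.     -0.0079]] [-0.0072 -0.0037 -1.    ]
tip lean fwd(+)/back(-) rad -0.007867276689566109 side 0.0019063925379644141
[ 0.2851  0.6401  1.8844 -0.0025  0.6251  1.1498] [-4.735  -7.4725 12.4478] [-1.2679  1.0279  0.0533]
ptr [-27.9384  27.7938  31.8538]
peg1 [-32.8696  28.7695  36.1194]
peg2 [-33.2309  28.69    46.2725]
housL [-33.3856  23.5923  58.6568]
plateR [21.8009 27.7134 30.0411]
footL [-19.854   38.8185  26.8138]
footR [19.4351 38.7423 26.9888]
```

Call:
carry_out --pt "0 0 -0.1 0 0.01 0 0" --pt "0 0 -0.1 0.2 0.01 0 0" --pt "0 0 -0.1 0.4 0.01 0 0" --pt "0 0 -0.1 0.4 0.01 0 0" --pt "0 0 -0.1 0.4 0.01 0 0"

```text
time: 9.0
position: [0.4372, 0.246, 0.0572]
tool_rot: [-0.64, 0.295, -0.297, 0.645]
ft_force: [-5.3, -2.7, -0.4]
grip_width: 0.0098
```

```bash
cat > chk.py <<'E'
from h import *
import sys
t=sys.argv[1]
o=wrist(f"pics/{t}.png");m=R.from_quat(o["tool_rot"]).as_matrix()
print(o["time"],o["position"],"tool F",m.T@o["ft_force"],"mom",m.T@o["moment"],"lean",m[:,1]@m[:,2]*0+m[:,1]@np.array([np.cos(.7069),np.sin(.7069),0]),o["grip_width"])
crop(f"pics/{t}.png",240,80,405,275,f"pics/c_{t}.png",3)
E
python3 chk.py w9
```

```text
9.0 [0.4372 0.246  0.0572] tool F [-1.4298  0.3613 -5.7602] mom [-1.0648 -0.1451  0.1558] lean 0.007399241950955466 0.009795697804036795
```

View pics/c_w9.png

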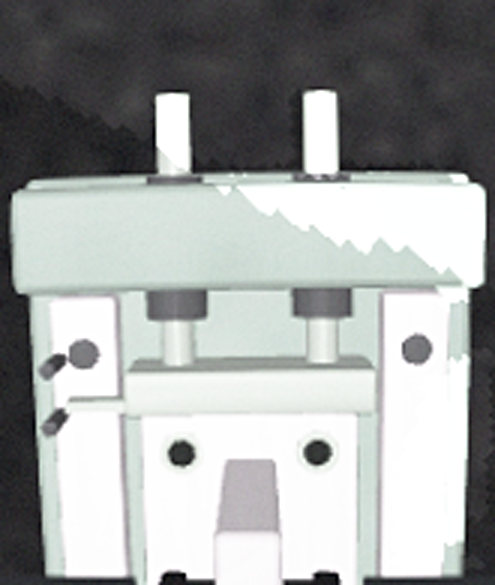

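```bash
python3 - <<'E'
from h import *
crop("pics/w9.png",245,170,295,225,"pics/z9.png",10)
J=lambda x,y:(240+x/3-.33,80+y/3-.33)
for w,L in (("pics/w9.png",(("ptr",(90,402),.029),("housL",(40,292),.033),("housR",(475,287),.033),("plateR",(374,412),.029),("plateL",(128,413),.029),)),
 ("pics/w7.png",(("ptr",(90,374),.029),("housL",(20,202),.033),("housR",(470,197),.033),("plateR",(373,384),.029),("plateL",(122,386),.029)))):
  for n,p,z in L: print(w,n,wt(w,J(*p),z))
E
```

```text
pics/w9.png ptr [-28.0444  28.4468  31.3666]
pics/w9.png housL [-35.4741  24.6007  51.0563]
pics/w9.png housR [37.4597 24.5257 51.9101]
pics/w9.png plateR [21.1939 28.3784 29.5418]
pics/w9.png plateL [-21.439   28.4248  29.385 ]
pics/w7.png ptr [-27.7889  27.7416  36.4217]
pics/w7.png housL [-38.3304  23.7401  66.3122]
pics/w7.png housR [36.0858 23.7347 67.0374]
pics/w7.png plateR [20.8333 27.7382 34.5932]
pics/w7.png plateL [-22.286   27.7413  34.2799]
```

View pics/z9.png

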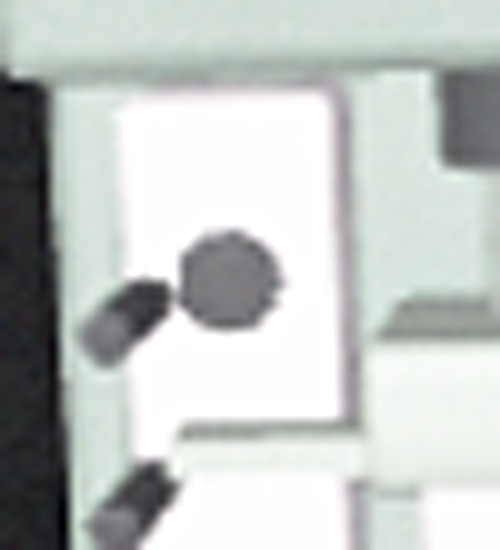

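Call:
carry_out --pt "0 0 0.02 0.1 -0.005 0 0" --pt "0 0 0.02 0.2 -0.006 0 0" --pt "0 0 0.02 0.25 -0.006 0 0" --pt "0 0 0.02 0.25 -0.006 0 0" --pt "0 0 0.02 0.25 -0.006 0 0" --pt "0 0 0.02 0.25 -0.006 0 0"

```text
time: 9.65
position: [0.439, 0.2475, 0.0572]
tool_rot: [-0.642, 0.296, -0.296, 0.643]
ft_force: [-4.9, -2.7, 1.2]
grip_width: 0.0098
```

```bash
python3 chk.py w10; python3 -c '
from h import *
crop("pics/w10.png",245,170,295,225,"pics/z10.png",10)'
```

```text
9.65 [0.439  0.2475 0.0572] tool F [-1.1467 -1.2471 -5.4243] mom [-1.2063 -0.1221  0.1399] lean 0.0011709380719233005 0.009846548739732907
```

View pics/c_w10.png

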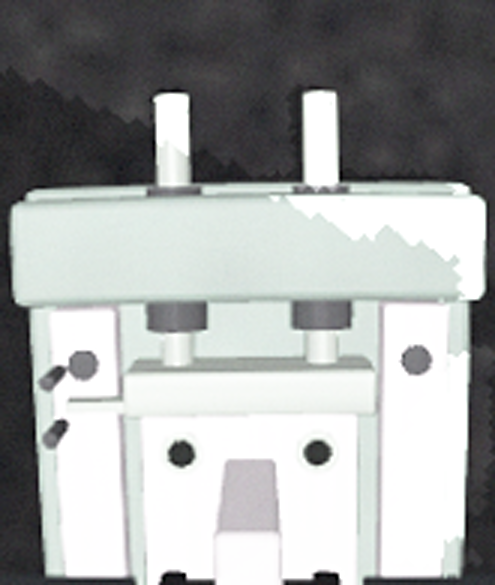

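View pics/z10.png

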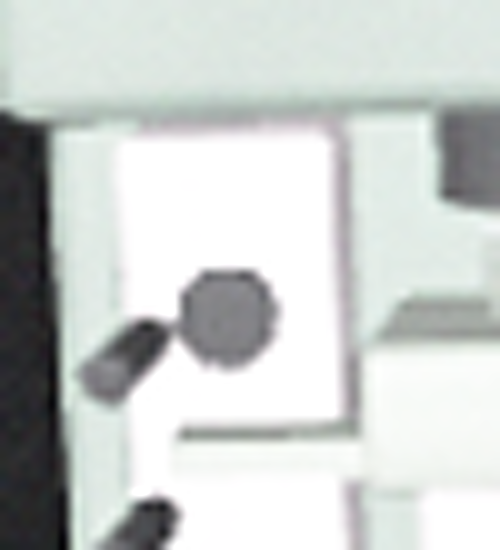

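```bash
python3 - <<'E'
from h import *
J=lambda x,y:(240+x/3-.33,80+y/3-.33)
w="pics/w10.png"
for n,p,z in (("housL",(40,303),.033),("housR",(475,298),.033),("plateR",(374,412),.029),("plateL",(128,413),.029),("ptr",(90,403),.029)): print(n,wt(w,J(*p),z))
K=lambda x,y:(245+x/10-.45,170+y/10-.45)
for z in(.02,.029):print("base",[wt(w,K(*p),z) for p in((150,335),(158,515))])
for z in(.029,.032,.035):print("top",[wt(w,K(*p),z) for p in((103,382),)])
s=robot.camera("scene");cv2.imwrite("pics/scene10.png",s[:,:,::-1]);crop("pics/scene10.png",285,285,355,340,"pics/zs10.png",10)
cv2.imwrite("pics/side10.png",robot.camera("side")[:,:,::-1]);crop("pics/side10.png",270,280,350,340,"pics/zd10.png",10)
o=robot.get_obs();print(o["time"],o["position"],R.from_quat(o["tool_rot"]).inv().apply(o["ft_force"]))
E
```

```text
housL [-35.4784  24.3278  49.2242]
housR [37.4578 24.2513 50.0764]
plateR [21.1771 28.2446 29.5714]
plateL [-21.4242  28.2897  29.4149]
ptr [-28.0284  28.2988  31.2207]
base [array([-34.7462,  37.311 ,  35.5247]), array([-34.6736,  37.2992,  25.5039])]
base [array([-33.1753,  28.3111,  37.055 ]), array([-33.1061,  28.2998,  27.4913])]
top [array([-35.7585,  28.311 ,  34.6004])]
top [array([-35.1937,  25.311 ,  35.1496])]
top [array([-34.629 ,  22.3111,  35.6988])]
9.8 [0.439  0.2474 0.0572] [-0.6427 -1.6072 -5.5806]
```

View pics/zs10.png

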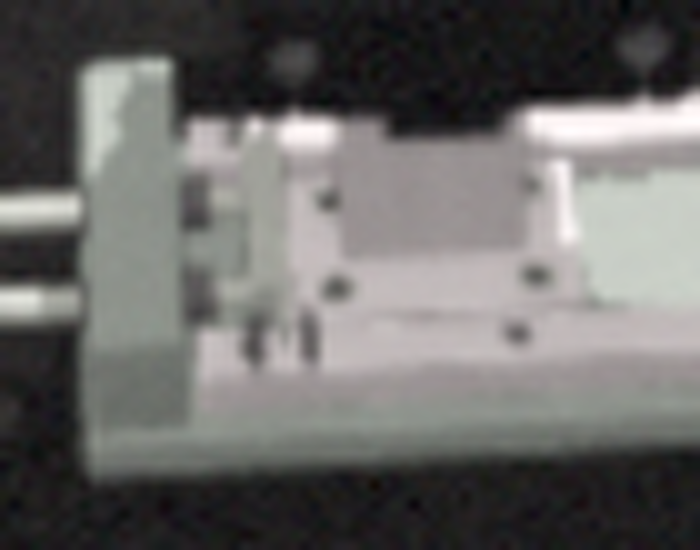

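View pics/zd10.png

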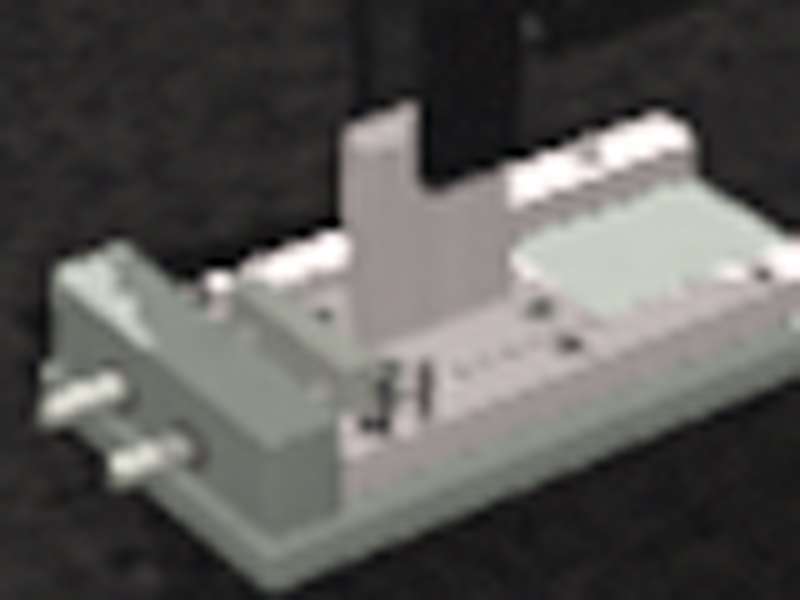

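Call:
carry_out --pt "0 0 0 0 0 0 0" --pt "0 0 0 0 0 0 0" --pt "0 0 0 0 0 0 0" --pt "0 0 0 0 0 0 0" --pt "0 0 0 0 0 0 0"

```text
time: 10.3
position: [0.4389, 0.2474, 0.0572]
tool_rot: [-0.642, 0.296, -0.296, 0.643]
ft_force: [-4.1, -2.7, 0.8]
grip_width: 0.0096
```

```bash
python3 chk.py w11; python3 -c '
from h import *
crop("pics/w11.png",245,170,295,225,"pics/z11.png",10)'
```

```text
10.3 [0.4389 0.2474 0.0572] tool F [-0.6152 -0.7893 -4.8908] mom [-1.1828 -0.1447  0.1463] lean 0.0010766532129048401 0.009606389956485412
```

View pics/z11.png

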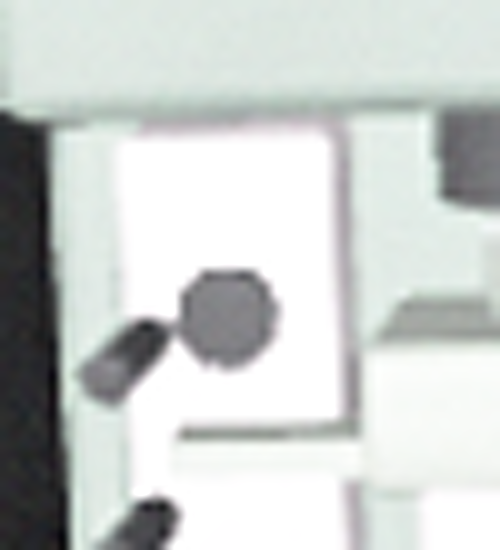

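Call:
carry_out --pt "0 0 0.04 0.05 0 0 0" --pt "0 0 0.04 0.05 0 0 0" --pt "0 0 0.04 0.05 0 0 0" --pt "0 0 0.04 0.05 0 0 0"

```text
time: 10.75
position: [0.4391, 0.2475, 0.0571]
tool_rot: [-0.642, 0.296, -0.296, 0.643]
ft_force: [-5.1, -4.8, 3.1]
grip_width: 0.0098
```

```bash
python3 chk.py w12; python3 -c '
from h import *
crop("pics/w12.png",245,170,295,225,"pics/z12.png",10)'
```

```text
10.75 [0.4391 0.2475 0.0571] tool F [ 0.3073 -3.0952 -6.9466] mom [-1.3731 -0.0827  0.122 ] lean 0.0005373552246600441 0.009754885523696619
```

View pics/z12.png

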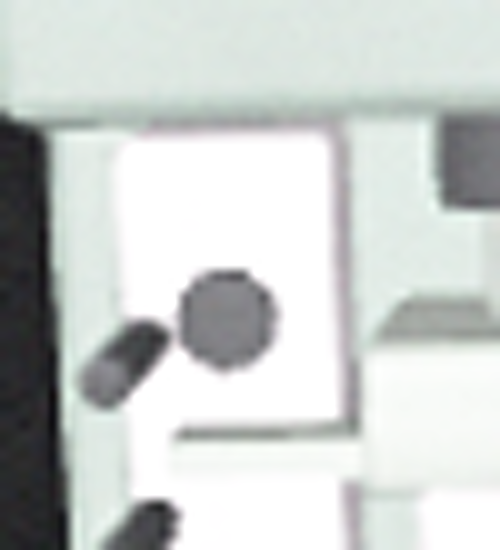

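```bash
python3 -c '
from rig import robot
print(robot.hand_in())'
```

```text
the job is handed in; nothing more can be done
None
```

The short bracket is lying flat on the channel floor of the larger jig, and the arm is still gripping it and pushing it against the stop plate. I handed the job in at about 10.8 s of the 51 s limit.

**What I did:** I gripped the bare-aluminium short bracket by its web at 30 N and lowered it into the channel behind the plate. I then slid it forward against the plate in small steps.

**Last checks:**
- **Pointer:** The last wrist picture shows the pointer about midway between the two pegs. The gap from plate to housing gave about 12 mm of travel on the picture just before the final 0.5 mm nudge. The plate stayed far from its 24 mm end.
- **Push:** The final push along the channel read about 6.9 N, including some floor friction. Readings just before were 4.9–5.6 N, so they scatter around the 6 N asked for.
- **Flatness:** The bracket leans less than 0.001 rad and presses the floor with only a few newtons.

**What disagreed:**
- **Jig position:** The fixed cameras and the wrist camera differed by about 3–6 mm. I placed the bracket by the wrist view, where it sat centred between the rails.
- **First push:** The bracket pitched slightly nose-down on the first push, with about 12 N on the floor. I corrected this before the final push.

I moved nothing else on the bench and saw no contact with the cabinet or the other objects.

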